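Third hand at the tray-rail jig

ROBOT

A 6-joint arm with a two-finger parallel gripper is mounted at the origin on the work surface. World frame = base frame: x ahead of the robot, y to its left, z up, the work surface at z = 0. Lengths are in m, angles in rad, forces in N, time in s.
With the tool pointing down it reaches from about 0.3 to 0.775 m from the base axis. Payload 14.6 kg.
Tool frame: the origin (TCP) lies at the very end of the fingers, on their centre line; the grasp point (between the pads) lies 19 mm behind it (env.grip_point_offset is the distance from the TCP to the grasp point, in m); z points along the fingers, y is the line along which they close (so a half turn about z gives the same grasp; the last joint's range is limited). The gripper opens to 94 mm and grips with 3 to 60 N. Pads are 16 mm wide; open, the fingers measure 119 mm over their backs; the gripper's body (75 mm by 177 mm) begins 78 mm behind the grasp point.
Start: joints at [1.212, 0.3, 1.521, -0, 1.321, -0.067], TCP at [0.158, 0.527, 0.166] pointing down, gripper open.
Joint ranges: [-3.03, 3.03], [-0.79, 2.21], [0.23, 2.52], [-1.04, 4.18], [0, 3.07], [-2.55, 2.55]. Speed limits (rad/s): [2.22, 2.22, 2.57, 3.14, 3.14, 3.14].

INTERFACE

Orientations are given as [roll, pitch, yaw] about the fixed x, y, z axes, in that order (R = Rz(yaw) Ry(pitch) Rx(roll)).
In Python, from workcell import env gives the robot as it stands.
- The arm moves only by the tool drive_tool, never from a script. Its argument "moves" is a list of rows, each a list of 2 entries, a list of its own where there are three numbers: the shift along the tool's x, y, z in m, then the turn about the tool's z in rad. In form: [[[x, y, z], turn], ...]. A call has 1 to 5 rows; each row shifts and turns the commanded pose from where the row before left it, along the tool's axes as they then stand; what a row does not reach is not made up. A row lasts 1/10 s, in which the tool goes at most 50 mm and 8.59 degrees, less where a joint would pass 70% of its speed; a pose out of reach is approached as far as the arm can. A call with a gripper value outside its range is refused whole. "jaw" is the opening, from 0 (shut) to 1 (fully open), set as the call begins (left out, the last holds). The fingers move at their own pace and stop on an object; "force" is the grip in N (left out, the last holds). Time passes only in rows, so rows that do not move let the fingers close. It gives the time, the measured TCP pose, the force, the opening and the grip force at its end, in the units of the state.
- env.state(): the state, without advancing time (a new reading comes with each control period).
- env.get_image(name): name is "scene" or "side" or "wrist"; returns a dict with "pixels" (384x512x3 uint8, blue, green, red), "fx", "fy", "cx", "cy" (pixels), "distortion" ([k1, k2, p1, p2, k3] as OpenCV has them; the pictures are not rectified), "R" (3x3) and "t" (3): a world point X has camera coordinates R X + t. Camera axes: x right, y down, z forward; pixel columns grow to the right and rows downward; lengths in m; the calibration is good to about 2 mm. A picture is of the moment at which its call begins. There is no depth.
- env.finish_job(): hands the job in; it is judged then, once.
The state is a dict: "time": time; "qpos": joint angles; "qd": joint speeds; "tau": joint torques, N m; "position": TCP position; "tool_rot": TCP orientation; "ft_force": force on the tool from outside, world axes, zero at the start; "torque": the same for the moment, N m; "opening": finger opening in m; "gripper_force": force on a finger pad.
Only numpy, scipy, OpenCV 4.12 (cv2) and the standard library are available. Lean on these libraries where they do the work, as an engineer would, in place of code of your own. Each camera call takes 0.05 s, during which the arm holds its last target. There are 200 camera calls.

TASK

Be the third hand for the tray maker. Pull the jig's slide knob right out past its click, lay the long wooden rail flat in the jig's seat in front of the sprung pad, and push the knob fully home so that the tongue covers the rail's end. Then push the rail squarely against the pad with a steady 10 N or so, about half the pad's travel (6.5 mm), and finish while still holding it there so that it can be pinned; leave the hammer, the offcut, the composing stick and the pin box alone.

Things in the scene. Friction and masses are not known exactly. Their poses are not given: they have to be found in the camera images.
- jig: Jig fixed to the bench: plywood bed x -100 to +80, y -145 to +215 mm, its top at z = 15 mm. Origin on the bench under the middle of the sprung pad's resting face. +x points into the fence (the way to push the rail), +y along the seat to the slide. Fixed wooden fence behind the pad: x 32 to 54 mm, top z = 36 mm, level with the pad's top.
- seat (a point): Middle of the seat, on the bed's top (z = 15 mm), 23 mm in front of the resting pad (jig x = -23, y = 0). The seat is the bed in front of the pad, jig x -50 to 0, open to -x, 214 mm long between a low end block (inner face y = -107, top z = 35 mm) and the wooden slide housing (y +107 to +211, x -57 to +3, top z = 61 mm; steel guide strips beside the slide to z = 73 mm)
- pad (a joint): Push-in of the sprung aluminium fence pad, m: 0 at rest, grows as it is pushed towards jig +x, 0.012 when it bottoms. Spring 1.5 N per mm, without preload (10 N is 6.7 mm). The pad is 150 mm long along jig y, centred on the seat, 16 to 36 mm above the bench.
- pad_face (a point): Centre of the pad's front face (moves with the pad), 26 mm above the bench.
- slide (a joint): Steel hold-down slide, m: 0 fully home (its 50 mm wide, 8 mm thick tongue reaches 28 mm over the seat at the +y end, underside 63 mm above the bench, so the rail cannot be laid in), 0.040 fully out (tongue clear of the seat). Pulls out along jig +y. Stays where left; friction about 1.5 N, and a click (detent) at mid travel takes some 4 N more.
- knob (a point): Middle of the black knob on the slide, 98 mm above the bench: an upright cylinder 22 mm across and 30 mm tall (83 to 113 mm above the bench) on a 14 mm stem, to be pinched from above. At home it lies at jig x = -27, y = +179 mm; it moves with the slide along jig y.
- rail: The long plain wooden tray rail, 26 mm wide (its x) x 190 mm long (its y) x 44 mm tall (its z), about 0.1 kg, lying on the bench. Origin at the centre of its underside. Either end and either side will do. In the seat it lies with its y along the jig's y, its origin about 13 mm in front of the pad's face when touching it.
- offcut: Bystander: a shorter offcut of the same wood, 26 x 110 x 44 mm, lying near the rail; the two may have swapped places. Origin at the centre of its underside, long along its y.
- hammer: Bystander: hammer 240 mm long on the far side of the bench, long along its x.
- stick: Bystander: steel composing stick, a low tray 50 x 220 x 16 mm at the robot's left. Origin under its centre, long along its y.
- pinbox: Bystander: small open steel box, 70 x 90 x 30 mm, beyond the rail and offcut. Origin under its centre.
Not all that is in view belongs to the job. Leave any green look-alike of the rail alone.

How it is judged:
By the outcome, as a careful person would: the job done as asked, in the order asked, and still so for the second after the job is handed in, while the arm keeps its last pose, push and grip.
It also fails if it takes over 72 s, if anything falls off the work surface, if the arm or the gripper's body presses on something with over 40 N, if the wrist force passes 120 N, or if a joint passes its speed limit or range.

## Working session

There is one attempt and no reset: what is moved stays moved. The work goes in short steps, Python scripts to look and compute and a tool call to move; the robot and the scene stay as the last step left them, time stands still between calls to the robot, and variables do not carry over. Pictures are saved under pics/ and viewed, at most 10 in all, crops included, and the job is handed in when it is done.

Besides the shell and the picture viewer there is one more tool, called after "Emit:" as name(argument=value, ...), one argument or row to a line, values as JSON. drive_tool: Moves the arm, as the interface text tells. Its arguments: {"type":"object","properties":{"moves":{"type":"array"},"jaw":{"type":"number"},"force":{"type":"number"}},"required":["moves"]}

```bash
ls; mkdir -p pics
cat > h.py <<'E'
import numpy as np, cv2
from workcell import env
def ray(im,uv):
    K=np.array([[im["fx"],0,im["cx"]],[0,im["fy"],im["cy"]],[0,0,1.]])
    p=cv2.undistortPoints(np.array(uv,float).reshape(-1,1,2),K,np.array(im["distortion"],float)).reshape(-1,2)
    R=np.array(im["R"]);t=np.array(im["t"])
    return -R.T@t, np.c_[p,np.ones(len(p))]@R
def plane(im,uv,z):
    c,d=ray(im,uv); return c+d*((z-c[2])/d[:,2])[:,None]
def proj(im,X):
    K=np.array([[im["fx"],0,im["cx"]],[0,im["fy"],im["cy"]],[0,0,1.]])
    return cv2.projectPoints(np.array(X,float).reshape(-1,1,3),cv2.Rodrigues(np.array(im["R"]))[0],np.array(im["t"],float),K,np.array(im["distortion"],float))[0].reshape(-1,2)
E
python3 - <<'E'
from h import *
import pickle
a={n:env.get_image(n) for n in("scene","side","wrist")}
pickle.dump(a,open("a.pkl","wb"))
for n in a: cv2.imwrite(f"pics/{n}0.png",a[n]["pixels"]); print(n,np.round(-np.array(a[n]["R"]).T@a[n]["t"],3))
s=env.state();print(s)
E
```

```text
pics
scene [0.979 0.826 0.973]
side [-0.054 -0.574  0.812]
wrist [0.09  0.549 0.385]
{'time': 0.15, 'qpos': array([ 1.21238933e+00,  3.00363301e-01,  1.52140155e+00, -2.77358259e-05,
        1.32069836e+00, -6.66017674e-02]), 'qd': array([ 0.00035734, -0.00103254,  0.00015302,  0.00098884, -0.00046867,
       -0.00020823]), 'tau': array([-2.93385438e-04, -5.31968915e+01, -3.52813411e+01,  7.08287233e-02,
        2.36841501e-02, -1.03104244e-04]), 'position': array([0.15815904, 0.52653869, 0.16512143]), 'tool_rot': array([-3.14072224e+00, -3.11304923e-05,  2.84979429e+00]), 'ft_force': array([-0.51432587, -0.1903673 ,  0.64999877]), 'torque': array([ 0.01867931, -0.01825143,  0.00975968]), 'gripper_force': 0.0, 'opening': 0.09404142711241753}
```

View pics/scene0.png

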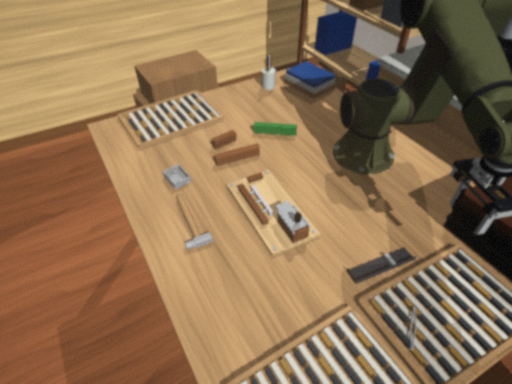

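View pics/side0.png

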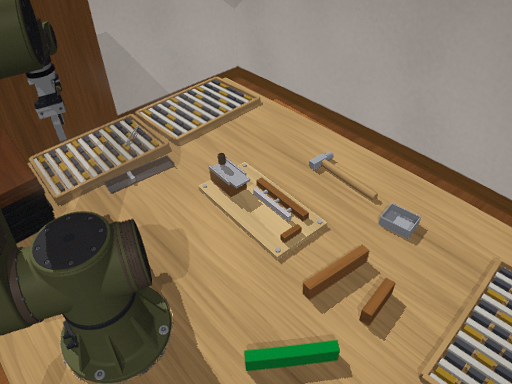

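Scene shows the jig at (272,210) and the knob at about (296,213). Candidates for the rail:
- long brown bar: side (336,270), scene (236,154)
- short brown offcut: side (378,300), scene (223,139)
- green look-alike: side (292,354), scene (274,129)
- jig fence: side (282,198)
- end block: side (291,232)

I choose the long brown bar and check it in a close crop.

Run:
```python
from h import *
import pickle
a=pickle.load(open("a.pkl","rb"))
im=a["side"]; p=im["pixels"]
cv2.imwrite("pics/side_crop.png",cv2.resize(p[140:332,190:406],None,fx=3.7,fy=3.1,interpolation=cv2.INTER_CUBIC)) if 0 else cv2.imwrite("pics/side_crop.png",cv2.resize(p[145:331,190:406],None,fx=3.2,fy=3.2,interpolation=cv2.INTER_CUBIC))
for n in("side","scene"):
    im=a[n];hsv=cv2.cvtColor(im["pixels"],cv2.COLOR_BGR2HSV)
    m=cv2.inRange(hsv,(3,110,40),(14,255,190))
    if n=="scene": m[:100]=0; 
    cs,_=cv2.findContours(m,cv2.RETR_EXTERNAL,cv2.CHAIN_APPROX_NONE)
    for c in cs:
        if 60<cv2.contourArea(c)<4000 and c[:,0,0].min()>150:
            b=cv2.boxPoints(cv2.minAreaRect(c)); print(n,cv2.contourArea(c),cv2.minAreaRect(c)[0],cv2.approxPolyDP(c,2,True).reshape(-1,2).tolist())
    k=cv2.inRange(hsv,(0,0,0),(180,255,45))
    for c in cv2.findContours(k,cv2.RETR_EXTERNAL,cv2.CHAIN_APPROX_NONE)[0]:
        x,y,w,h=cv2.boundingRect(c)
        if 8<w*h<2000: print(n,"dark",x,y,w,h)
```

```text
side 343.5 (376.7358093261719, 301.16705322265625) [[393, 282], [393, 285], [389, 284], [389, 288], [384, 284], [379, 286], [379, 290], [367, 303], [369, 304], [376, 292], [384, 294], [379, 295], [377, 299], [380, 296], [384, 297], [375, 309], [371, 309], [370, 314], [363, 311], [365, 307], [369, 307], [365, 305], [360, 320], [368, 324], [388, 298]]
side 672.0 (335.8674011230469, 272.5835266113281) [[368, 251], [364, 253], [364, 247], [361, 252], [358, 251], [358, 257], [351, 264], [346, 261], [347, 259], [352, 259], [347, 259], [339, 267], [339, 264], [334, 268], [331, 266], [332, 270], [335, 270], [332, 276], [325, 280], [321, 275], [320, 282], [316, 277], [318, 281], [312, 282], [313, 287], [309, 289], [304, 283], [303, 293], [309, 299], [365, 262]]
side 152.0 (290.42303466796875, 232.8845672607422) [[300, 227], [295, 225], [284, 232], [281, 239], [286, 241], [299, 232]]
side 405.5 (281.97308349609375, 198.53460693359375) [[257, 180], [262, 189], [266, 188], [270, 195], [278, 197], [284, 206], [290, 206], [291, 211], [302, 220], [308, 214], [306, 212], [305, 215], [304, 210], [301
[... 2651 characters left out ...]
 [[234, 131], [213, 138], [213, 146], [220, 148], [221, 145], [235, 140]]
scene dark 426 368 13 16
scene dark 439 359 13 16
scene dark 426 346 5 5
scene dark 462 344 14 14
scene dark 474 336 13 14
scene dark 436 336 10 10
scene dark 424 322 3 3
scene dark 496 321 13 13
scene dark 459 321 10 10
scene dark 506 314 6 6
scene dark 470 314 10 10
scene dark 431 311 13 13
scene dark 491 300 10 10
scene dark 453 298 4 4
scene dark 468 296 8 7
scene dark 433 294 6 7
scene dark 501 293 11 11
scene dark 463 291 5 4
scene dark 483 278 14 12
scene dark 432 276 3 3
scene dark 428 273 3 3
scene dark 460 272 11 10
scene dark 457 255 8 7
scene dark 479 172 3 3
scene dark 502 108 10 15
scene dark 497 34 15 38
```

View pics/side_crop.png

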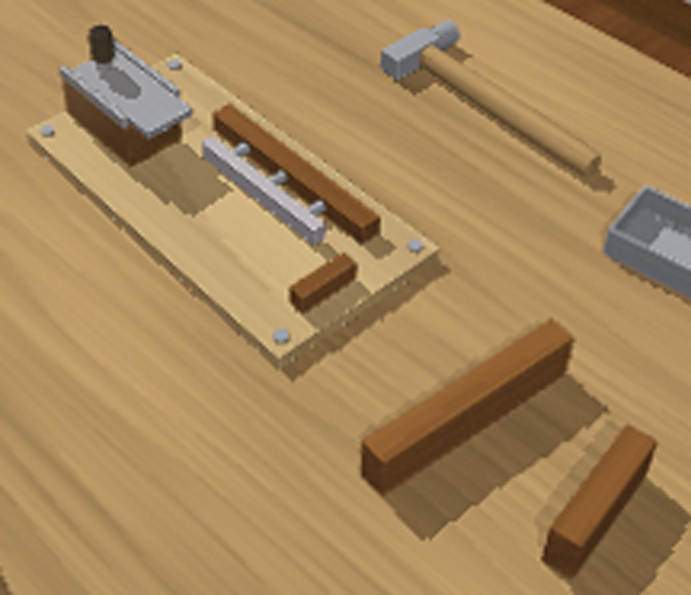

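The crop confirms the chosen bar: it is about twice the offcut's length, has no green, and its top corners are at crop (362,440), (383,456), (553,320) and (572,338). The jig bed corners, the knob (101,31) and the pad are clearly seen.

Run:
```python
from h import *
import pickle
a=pickle.load(open("a.pkl","rb"))
im=a["side"]
f=lambda L:np.array(L,float)/3.2+[190,145]-0.35
J=np.array([[-100,215],[-100,-145],[80,-145],[80,215]])/1e3
W=plane(im,f([(27,133),(280,362),(438,250),(178,55)]),.015)[:,:2]
A=J-J.mean(0);B=W-W.mean(0)
U,S,V=np.linalg.svd(A.T@B);R=(U@V).T
yaw=np.arctan2(R[1,0],R[0,0]);o=W.mean(0)-R@J.mean(0)
print("jig",o,yaw,"det",np.linalg.det(R),"res",np.round((J@R.T+o-W)*1e3,1).tolist())
jw=lambda x,y:o+R@np.array([x,y])
print("knob pred",jw(-.027,.179),"meas",plane(im,f([(101,31)]),.113))
print("seat",jw(-.023,0))
r=plane(im,f([(362,440),(383,456),(572,338),(553,320)]),.044)[:,:2];print("rail",r.round(4).tolist(),r.mean(0),np.linalg.norm(r[1]-r[0]),np.linalg.norm(r[2]-r[1]),)
d=r[3]-r[0]+r[2]-r[1];print("rail y dir",np.arctan2(d[1],d[0]))
im=a["scene"]
print("scene proj rail centre",proj(im,[[*r.mean(0),.044]]),"jig",proj(im,[[*jw(*j),.015] for j in J]).round().tolist(),"knob",proj(im,[[*jw(-.027,.179),.098]]))
```

```text
jig [0.50477658 0.03692887] -0.04792340820113645 det 0.9999999999999999 res [[-0.6, 1.1], [0.2, 1.0], [0.8, -2.4], [-0.3, 0.3]]
knob pred [0.48638259 0.2170168 ] meas [[0.48883955 0.22201177 0.113     ]]
seat [0.48180299 0.03803069]
rail [[0.374, -0.2123], [0.3747, -0.232], [0.5568, -0.2587], [0.5609, -0.2374]] [ 0.46662664 -0.23511301] 0.019633645083085505 0.184100694484713
rail y dir -0.13963350899827595
scene proj rail centre [[236.69857526 149.90160288]] jig [[319.0, 232.0], [268.0, 168.0], [226.0, 183.0], [272.0, 252.0]] knob [[296.72437602 215.68121441]]
```

Emit:
drive_tool(
  moves=[
    [[-0.029,-0.0143,0],0],
    [[-0.029,-0.0143,0],0],
    [[-0.029,-0.0143,0],0],
    [[-0.029,-0.0143,0],0],
    [[-0.029,-0.0143,0],0],
  ],
  jaw=0.6,
)

```text
time: 0.65
position: [0.2772, 0.4155, 0.1654]
tool_rot: [-3.141, -0.0, 2.85]
ft_force: [-0.6, -0.7, 0.5]
opening: 0.0581
gripper_force: 0.0
```

Emit:
drive_tool(
  moves=[
    [[-0.029,-0.0143,0],0],
    [[-0.029,-0.0143,0],0],
    [[-0.029,-0.0143,0],0],
    [[-0.029,-0.0143,0],0],
    [[-0.029,-0.0143,0],0],
  ],
)

```text
time: 1.15
position: [0.3956, 0.3053, 0.1654]
tool_rot: [-3.141, -0.0, 2.85]
ft_force: [0.4, 0.2, 0.2]
opening: 0.0565
gripper_force: 0.0
```

Emit:
drive_tool(
  moves=[
    [[-0.029,-0.0143,0],0],
    [[-0.029,-0.0143,0],0],
    [[-0.029,-0.0143,0],0],
    [[0,0,0],-0.123],
    [[0,0,0],-0.123],
  ],
)

```text
time: 1.65
position: [0.4662, 0.2394, 0.1651]
tool_rot: [-3.141, -0.001, 3.099]
ft_force: [0.6, 0.3, 0.5]
opening: 0.0565
gripper_force: 0.0
```

Run:
```python
from h import *
import pickle
a={n:env.get_image(n) for n in("wrist","scene")}
pickle.dump(a,open("b.pkl","wb"))
cv2.imwrite("pics/wrist1.png",a["wrist"]["pixels"])
im=a["wrist"]
o=np.array([.5048,.0369]);y=-.048;R=np.array([[np.cos(y),-np.sin(y)],[np.sin(y),np.cos(y)]])
for p in([-27,179,113],[-57,211,61],[-57,107,61],[3,107,61],[80,215,15],[-100,215,15]): print(p,proj(im,[*(o+R@np.array(p[:2])/1e3),p[2]/1e3]).round(1))
```

```text
[-27, 179, 113] [[229.1 213.4]]
[-57, 211, 61] [[264.7 168.5]]
[-57, 107, 61] [[161.6 168. ]]
[3, 107, 61] [[165.3 224. ]]
[80, 215, 15] [[265.4 269.6]]
[-100, 215, 15] [[267.6 122.7]]
```

View pics/wrist1.png

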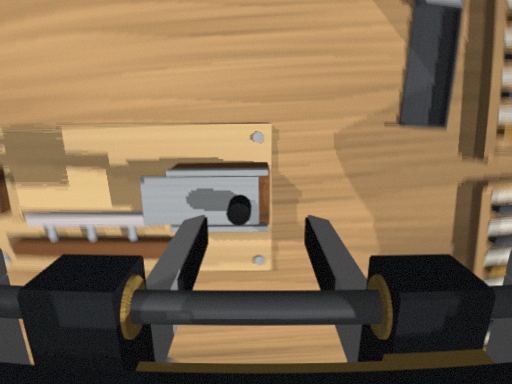

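The wrist view shows the knob top at about (239,210), the bed's right corners at (271,123) and (271,270), and the pad at the left. This puts the jig about 5 mm further along +y than first estimated.

Run:
```python
from h import *
import pickle
a=pickle.load(open("b.pkl","rb")); im=a["wrist"];p=im["pixels"]
g=cv2.cvtColor(p,cv2.COLOR_BGR2GRAY)
m=(g[190:232,222:262]<45).astype(np.uint8)
n,l,s,c=cv2.connectedComponentsWithStats(m)
i=1+np.argmax(s[1:,4]);print(s[i],c[i]+[222,190])
x0,y0=s[i][0]+222,s[i][1]+190
hsv=cv2.cvtColor(p,cv2.COLOR_BGR2HSV)
# corners of bed via edges: column gradient on rows 140..160 / 240..255
for r in(130,145,155,240,255): print(r,np.argmax(np.abs(np.diff(p[r,255:290].astype(int).sum(1))))+255)
for cc in(80,150,200,250): print(cc,np.argmax(np.abs(np.diff(p[110:140,cc].astype(int).sum(1))))+110)
kc=c[i]+[222,190]
print("knob top~",plane(im,[kc],.113),plane(im,[[x0+s[i][2]/2,y0+s[i][3]/2]],.105))
e=plane(im,[(271,123.5),(271,269),(80,125)],.015);print(e)
```

```text
[  5   5  24  30 540] [238.67222222 209.77037037]
130 271
145 271
155 271
240 271
255 255
80 122
150 125
200 123
250 123
knob top~ [[0.48348553 0.22550142 0.113     ]] [[0.48630473 0.22523799 0.105     ]]
[[0.41630391 0.26016795 0.015     ]
 [0.5944829  0.2547725  0.015     ]
 [0.4071592  0.04322599 0.015     ]]
```

Emit:
drive_tool(
  moves=[
    [[-0.0207,-0.0155,0],0],
    [[0,0,0.02],0],
    [[0,0,0.02],0],
    [[0,0,0.02],0],
    [[0,0,0.017],0],
  ],
)

```text
time: 2.25
position: [0.4854, 0.2239, 0.0875]
tool_rot: [-3.141, -0.001, 3.092]
ft_force: [0.1, -0.1, -0.2]
opening: 0.0561
gripper_force: 0.0
```

Emit:
drive_tool(
  moves=[
    [[0,0,0],0],
    [[0,0,0],0],
    [[0,0,0],0],
    [[0,0,0],0],
    [[0,0,0],0],
  ],
  jaw=0,
  force=25,
)

```text
time: 2.75
position: [0.486, 0.2239, 0.0892]
tool_rot: [3.141, 0.001, 3.095]
ft_force: [1.2, 0.9, -0.1]
opening: 0.0198
gripper_force: 0.0
```

Emit:
drive_tool(
  moves=[
    [[0,0,0],0],
    [[0,0,0],0],
  ],
)

```text
time: 2.95
position: [0.4858, 0.2238, 0.0887]
tool_rot: [3.142, 0.0, 3.096]
ft_force: [0.1, 0.2, -0.6]
opening: 0.0035
gripper_force: 0.0
```

Run:
```python
from h import *
import pickle
a={n:env.get_image(n) for n in("wrist","side","scene")}
pickle.dump(a,open("c.pkl","wb"))
w=a["wrist"]["pixels"][150:320,160:400];s=a["side"]["pixels"][110:220,170:290]
cv2.imwrite("pics/c.png",np.hstack([cv2.resize(w,(400,283)),cv2.resize(s,(309,283),interpolation=cv2.INTER_CUBIC)]))
for n in a: print(n,proj(a[n],[env.state()["position"],[.486,.223,.113]]))
```

```text
wrist [[253.34580798 208.57100798]
 [251.82496646 220.88303547]]
side [[220.74324763 161.27521188]
 [220.22332572 154.60277886]]
scene [[297.87573694 218.98249794]
 [298.26429253 213.69621943]]
```

View pics/c.png

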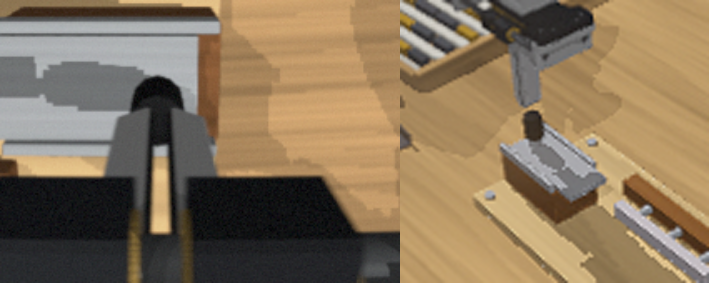

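The fingers closed beside the knob. They sit on the knob's +x side, and the knob hides their tips in both views. I'll triangulate it across views instead of trusting a single plane.

Run:
```python
from h import *
import pickle
A=pickle.load(open("a.pkl","rb"));B=pickle.load(open("b.pkl","rb"))
def blob(im,box,th):
    x0,y0,x1,y1=box;g=im["pixels"][y0:y1,x0:x1].max(2)
    n,l,s,c=cv2.connectedComponentsWithStats((g<th).astype(np.uint8))
    i=1+np.argmax(s[1:,4]);print(s[i]+[x0,y0,0,0,0]);return c[i]+[x0,y0]
u=[(A["side"],blob(A["side"],(212,148,234,172),75)),(A["scene"],blob(A["scene"],(285,200,310,225),75)),(B["wrist"],blob(B["wrist"],(222,190,262,232),60))]
for S in([0,1],[0,2],[0,1,2]):
    M=0;v=0
    for i in S:
        c,d=ray(u[i][0],[u[i][1]]);d=d[0]/np.linalg.norm(d);P=np.eye(3)-np.outer(d,d);M=M+P;v=v+P@c
    X=np.linalg.solve(M,v);print(S,X.round(4),[ (proj(u[i][0],X)[0]-u[i][1]).round(1) for i in range(3)])
C=pickle.load(open("c.pkl","rb"))
for n in C:
    im=C[n];c=proj(im,[env.state()["position"]])[0];print(n,c)
im=B["scene"];print(im["pixels"][205:224,288:306].max(2))
```

```text
[218 153   8  12  71]
[295 213   5   9  35]
[227 195  24  31 560]
[0, 1] [0.489  0.2225 0.0976] [array([ 0.1, -0. ]), array([0.1, 0. ]), array([-2.2,  0.7])]
[0, 2] [0.4894 0.2243 0.0962] [array([-0.1,  0.1]), array([0.3, 0.7]), array([-0.1,  0.5])]
[0, 1, 2] [0.489  0.2234 0.0974] [array([-0.1, -0.1]), array([0.2, 0.2]), array([-1.2,  0.6])]
wrist [253.34580798 208.57100798]
side [220.74324763 161.27521188]
scene [297.87573694 218.98249794]
[[193 191 195 200 201 201 209 215 221 215 204 202 204 210 210 214 209 209]
 [193 193 193 191 184 180 190 205 215 219 211 203 204 204 209 214 209 211]
 [195 196 193 188 178 168 177 195 209 221 220 210 202 203 203 210 213 213]
 [195 192 195 194 188 176 173 184 203 219 223 220 206 203 203 208 209 215]
 [197 196 195 195 191 191 179 173 190 205 222 220 218 209 205 204 208 212]
 [192 190 191 188 190 192 186 172 166 184 206 216 218 215 207 200 206 207]
 [180 177 175 174 183 187 186 169 148 150 173 194 213 216 211 205 204 203]
 [158 149 150 149 160 170 173 156 119 114 121 156 192 216 219 213 205 202]
 [148 137 132 131 136 146 150 125  92  78  84 110 155 199 220 223 214 207]
 [158 136 128 124 129 127 120  91  71  64  64  78 117 171 213 225 219 210]
 [170 144 130 128 125 117 103  75  61  58  58  66  91 146 197 218 221 217]
 [177 149 133 131 127 116  94  66  60  60  60  66  79 127 178 205 221 220]
 [185 160 140 133 128 115  92  65  58  56  57  63  78 118 166 193 213 222]
 [190 180 154 140 130 113  88  65  54  56  58  62  87 123 157 184 203 220]
 [195 188 176 155 137 118  86  64  57  59  57  70 102 142 165 174 188 210]
 [194 196 190 173 146 121  98  73  58  61  61  83 114 158 177 168 165 187]
 [192 193 193 184 164 150 127  91  69  70  79 106 143 178 188 181 167 172]
 [191 196 194 193 187 177 157 117  99 102 114 142 174 189 194 192 179 173]
 [183 190 197 197 194 187 163 137 128 137 149 167 189 196 198 196 192 177]]
```

Run:
```python
from h import *
import pickle
A=pickle.load(open("a.pkl","rb"));B=pickle.load(open("b.pkl","rb"));C=pickle.load(open("c.pkl","rb"))
for n in("side","scene"):
    print(n,[proj(A[n],[[.158,.5265,z]]).round(1).tolist() for z in(.135,.165,.195)])
for z in(.165,.195): print("B wrist",z,[proj(B["wrist"],[[.4662,.2394+s,z]]).round(0).tolist() for s in(-.028,.028)])
print("C", [(z,proj(C["wrist"],[[.4858-.008,.2238,z]]).round(0).tolist(),proj(C["side"],[[.4858,.2238,z]]).round(0).tolist()) for z in(.0887,.105,.12,.13)])
print({k:v for k,v in env.state().items() if k in("qpos","position","opening")}, env.grip_point_offset)
w=C["wrist"]["pixels"][180:300,190:320];q=A["side"]["pixels"][60:160,10:120]
cv2.imwrite("pics/d.png",np.hstack([cv2.resize(w,(433,400)),cv2.resize(q,(360,400))[:,:360]]))
```

```text
side [[[69.6, 151.9]], [[66.4, 143.5]], [[63.2, 134.9]]]
scene [[[454.9, 234.9]], [[459.0, 228.2]], [[463.2, 221.2]]]
B wrist 0.165 [[[214.0, 210.0]], [[293.0, 207.0]]]
B wrist 0.195 [[[208.0, 225.0]], [[299.0, 222.0]]]
C [(0.0887, [[253.0, 198.0]], [[221.0, 161.0]]), (0.105, [[253.0, 205.0]], [[220.0, 157.0]]), (0.12, [[252.0, 212.0]], [[220.0, 153.0]]), (0.13, [[252.0, 218.0]], [[219.0, 150.0]])]
{'qpos': array([ 3.63267827e-01,  3.43009093e-01,  1.65228273e+00, -1.91052391e-05,
        1.14631068e+00, -1.16165375e+00]), 'position': array([0.48577692, 0.22381186, 0.0885762 ]), 'opening': 0.000584172072099596} 0.0188
```

View pics/d.png

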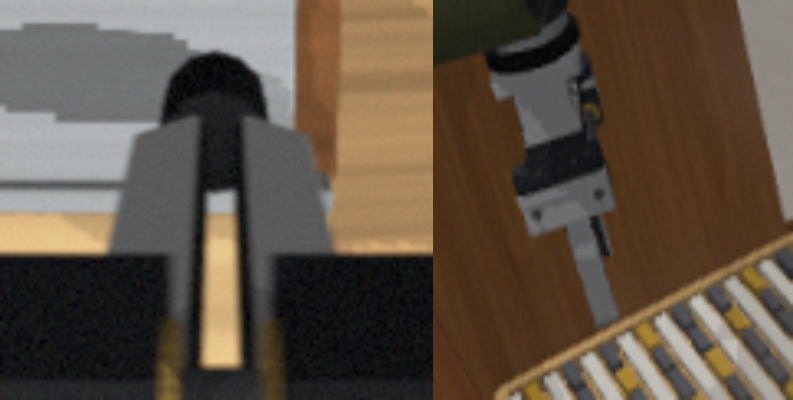

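The fingers sit above the knob: its top shows between them at wrist px y of about 206–236. So the visible tips end well behind the reported TCP. I'll raise, reopen and measure where the tips really are.

Emit:
drive_tool(
  moves=[
    [[0,0,-0.03],0],
    [[0,0,-0.03],0],
    [[0,0,0],0],
    [[0,0,0],0],
  ],
  jaw=0.6,
)

```text
time: 3.5
position: [0.4858, 0.2239, 0.1486]
tool_rot: [3.141, 0.001, 3.096]
ft_force: [0.0, 0.2, -0.1]
opening: 0.0292
gripper_force: 0.0
```

Run:
```python
from h import *
import pickle
A=pickle.load(open("a.pkl","rb"))
D={n:env.get_image(n) for n in("wrist","side","scene")}
pickle.dump(D,open("dd.pkl","wb"))
st=env.state();P=st["position"];print(P,st["opening"])
for n in("side","scene"):
    d=(np.abs(D[n]["pixels"].astype(int)-A[n]["pixels"]).max(2)>35).astype(np.uint8)
    # only bright-grey finger pixels
    c=proj(D[n],[P])[0];pr=[proj(D[n],[P+[0,s,dz]])[0].round(1).tolist() for dz in(0,.015,.03) for s in(-.034,.034)]
    print(n,pr)
    x0,y0=int(c[0])-28,int(c[1])-22
    cv2.imwrite(f"/tmp/{n}.png",cv2.resize(np.hstack([D[n]["pixels"][y0:y0+36,x0:x0+56]]),None,fx=7,fy=7,interpolation=cv2.INTER_NEAREST));print(x0,y0)
a,b=cv2.imread("/tmp/side.png"),cv2.imread("/tmp/scene.png");cv2.imwrite("pics/e.png",np.hstack([a,b]))
```

```text
[0.48528824 0.22361416 0.14738684] 0.041202325356023
side [[226.3, 149.8], [211.6, 139.9], [225.9, 145.4], [211.0, 135.6], [225.4, 140.9], [210.5, 131.2]]
190 122
scene [[293.2, 199.3], [305.9, 213.4], [293.5, 195.9], [306.4, 210.1], [293.9, 192.5], [306.8, 206.6]]
271 184
```

View pics/e.png

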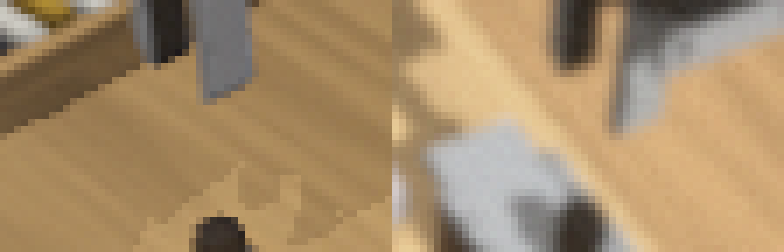

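In both views the tips sit 8–11 px above where the reported TCP projects. So the real finger ends are about 36 mm behind the reported TCP. I'll descend further in small steps while watching the force.

Emit:
drive_tool(
  moves=[
    [[-0.003,0,0.03],0],
    [[0,0,0.03],0],
    [[0,0,0.01],0],
    [[0,0,0.005],0],
    [[0,0,0],0],
  ],
)

```text
time: 4.15
position: [0.4888, 0.2237, 0.0737]
tool_rot: [-3.142, -0.0, 3.096]
ft_force: [0.0, -0.1, -0.7]
opening: 0.0563
gripper_force: 0.0
```

Emit:
drive_tool(
  moves=[
    [[0,0,0.005],0],
    [[0,0,0.005],0],
    [[0,0,0.005],0],
  ],
)

```text
time: 4.45
position: [0.489, 0.2238, 0.0586]
tool_rot: [3.141, 0.001, 3.096]
ft_force: [0.2, -0.5, 0.1]
opening: 0.0563
gripper_force: 0.0
```

Emit:
drive_tool(
  moves=[
    [[0,0,0.004],0],
    [[0,0,0],0],
  ],
)

```text
time: 4.65
position: [0.4885, 0.2236, 0.054]
tool_rot: [-3.141, -0.001, 3.096]
ft_force: [-0.4, -0.3, -0.2]
opening: 0.0563
gripper_force: 0.0
```

Emit:
drive_tool(
  moves=[
    [[0,0,0],0],
    [[0,0,0],0],
    [[0,0,0],0],
    [[0,0,0],0],
    [[0,0,0],0],
  ],
  jaw=0,
  force=30,
)

```text
time: 5.15
position: [0.4888, 0.2236, 0.0546]
tool_rot: [-3.142, 0.0, 3.096]
ft_force: [-0.7, -0.5, 0.7]
opening: 0.0209
gripper_force: 30.0
```

Emit:
drive_tool(
  moves=[
    [[0,0,0],0],
    [[0,0,0],0],
    [[0,0,0],0],
  ],
)

```text
time: 5.45
position: [0.4888, 0.2236, 0.0546]
tool_rot: [-3.142, 0.0, 3.096]
ft_force: [-0.3, -0.6, 2.1]
opening: 0.0213
gripper_force: 30.0
```

Emit:
drive_tool(
  moves=[
    [[0,0.007,0],0],
    [[0,0.007,0],0],
    [[0,0.007,0],0],
    [[0,0.007,0],0],
    [[0,0.006,0],0],
  ],
)

```text
time: 5.95
position: [0.4905, 0.2585, 0.0546]
tool_rot: [3.141, 0.0, 3.096]
ft_force: [0.9, -1.5, 1.8]
opening: 0.0212
gripper_force: 30.0
```

Emit:
drive_tool(
  moves=[
    [[0,0.004,0],0],
    [[0,0.0025,0],0],
    [[0,0,0],0],
  ],
)

```text
time: 6.25
position: [0.4904, 0.2599, 0.0543]
tool_rot: [-3.133, -0.002, 3.096]
ft_force: [-1.7, -34.6, 11.2]
opening: 0.021
gripper_force: 30.0
```

Emit:
drive_tool(
  moves=[
    [[0,-0.003,0],0],
    [[0,-0.001,0],0],
    [[0,0,0],0],
  ],
)

```text
time: 6.55
position: [0.4905, 0.2598, 0.0546]
tool_rot: [-3.141, 0.0, 3.096]
ft_force: [0.3, -7.3, 3.5]
opening: 0.0215
gripper_force: 30.0
```

Emit:
drive_tool(
  moves=[
    [[0,0,0],0],
    [[0,0,0],0],
    [[0,0,0],0],
  ],
  jaw=0.5,
)

```text
time: 6.85
position: [0.4903, 0.2606, 0.0544]
tool_rot: [3.141, -0.0, 3.096]
ft_force: [0.6, -0.0, 0.1]
opening: 0.0418
gripper_force: 0.0
```

Emit:
drive_tool(
  moves=[
    [[0,0,-0.04],0],
    [[0,0,-0.04],0],
    [[0,0,-0.04],0],
  ],
)

```text
time: 7.15
position: [0.4901, 0.2603, 0.1759]
tool_rot: [3.142, -0.0, 3.096]
ft_force: [0.4, -0.9, 0.1]
opening: 0.047
gripper_force: 0.0
```

Run:
```python
from h import *
import pickle
D={n:env.get_image(n) for n in("wrist","side","scene")}
pickle.dump(D,open("e.pkl","wb"));print(env.state()["position"])
def blob(im,box,th):
    x0,y0,x1,y1=box;g=im["pixels"][y0:y1,x0:x1].max(2)
    n,l,s,c=cv2.connectedComponentsWithStats((g<th).astype(np.uint8))
    i=1+np.argmax(s[1:,4]);print(s[i]+[x0,y0,0,0,0]);return c[i]+[x0,y0]
c=proj(D["side"],[[.491,.262,.098]])[0].astype(int);print(c)
b=blob(D["side"],(c[0]-9,c[1]-11,c[0]+9,c[1]+11),75);print("knob",plane(D["side"],[b],.098))
im=D["wrist"]
for z in(.015,): pass
cv2.imwrite("pics/f.png",np.hstack([im["pixels"][:,:400],D["side"]["pixels"][:,120:512]]))
```

```text
[0.49130788 0.26087599 0.17687914]
[213 152]
[211 148   7  11  67]
knob [[0.49014413 0.25974037 0.098     ]]
```

View pics/f.png

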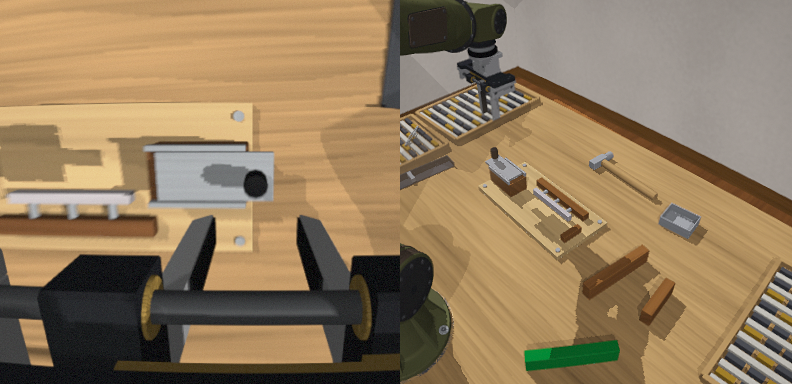

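The slide is fully out: the tongue is flush with the housing, and the knob moved to wrist (255,184). Side measures about 38 mm of travel, and the slide hit its hard stop. Next is the rail.

Emit:
drive_tool(
  moves=[
    [[0,-0.035,0],0],
    [[0,-0.035,0],0],
    [[0,-0.035,0],0],
    [[0,-0.035,0],0],
    [[0,-0.035,0],0],
  ],
  jaw=0.6,
)

```text
time: 7.8
position: [0.4816, 0.0842, 0.1732]
tool_rot: [-3.142, -0.002, 3.096]
ft_force: [1.5, 0.2, 0.5]
opening: 0.0565
gripper_force: 0.0
```

Emit:
drive_tool(
  moves=[
    [[0,-0.035,0],0],
    [[0,-0.035,0],0],
    [[0,-0.035,0],0],
    [[0,-0.035,0],0],
    [[0,-0.035,0],0],
  ],
)

```text
time: 8.3
position: [0.4737, -0.0906, 0.1733]
tool_rot: [3.141, -0.002, 3.096]
ft_force: [-0.1, -0.2, -1.0]
opening: 0.0564
gripper_force: 0.0
```

Emit:
drive_tool(
  moves=[
    [[0,-0.035,0],0],
    [[0,-0.035,0],0],
    [[0,-0.035,0],0],
    [[0,-0.035,0],0.096],
    [[0,0,0],0],
  ],
)

```text
time: 8.8
position: [0.4671, -0.232, 0.1728]
tool_rot: [3.141, -0.002, 2.994]
ft_force: [0.4, 0.1, 0.2]
opening: 0.0561
gripper_force: 0.0
```

Run:
```python
from h import *
import pickle
s=env.state();print(s["position"],s["tool_rot"],s["opening"])
im=env.get_image("wrist");pickle.dump(im,open("g.pkl","wb"))
p=im["pixels"];cv2.imwrite("pics/g.png",p)
hsv=cv2.cvtColor(p,cv2.COLOR_BGR2HSV);b=p.astype(int)
m=cv2.inRange(hsv,(3,110,40),(14,255,255));m=cv2.morphologyEx(m,cv2.MORPH_CLOSE,np.ones((5,5)))
for c in cv2.findContours(m,cv2.RETR_EXTERNAL,cv2.CHAIN_APPROX_NONE)[0]:
    if cv2.contourArea(c)>400: 
        bx=cv2.boxPoints(cv2.minAreaRect(c));print(cv2.contourArea(c),bx.round().tolist());print(plane(im,bx,.044).round(4).tolist())
r=[(.374,-.2123),(.3747,-.232),(.5568,-.2587),(.5609,-.2374)]
print(proj(im,[[*q,.044] for q in r]).round().tolist())
```

```text
[ 0.46713777 -0.23203034  0.17284574] [ 3.14103246e+00 -2.07890033e-03  2.99360529e+00] 0.05614960477968953
2033.5 [[403.0, 201.0], [511.0, 189.0], [513.0, 211.0], [405.0, 222.0]]
[[0.5241, -0.0711, 0.044], [0.5299, 0.0602, 0.044], [0.5568, 0.0648, 0.044], [0.55, -0.0692, 0.044]]
3090.5 [[118.0, 144.0], [153.0, 133.0], [184.0, 226.0], [149.0, 238.0]]
[[0.415, -0.373, 0.044], [0.4087, -0.3319, 0.044], [0.517, -0.3198, 0.044], [0.5254, -0.3635, 0.044]]
971.5 [[383.0, 128.0], [403.0, 128.0], [403.0, 181.0], [383.0, 181.0]]
[[0.4394, -0.0892, 0.044], [0.4424, -0.0675, 0.044], [0.5007, -0.07, 0.044], [0.4974, -0.0926, 0.044]]
3919.5 [[234.0, 80.0], [263.0, 80.0], [266.0, 251.0], [237.0, 251.0]]
[[0.3691, -0.238, 0.044], [0.373, -0.2085, 0.044], [0.5606, -0.2319, 0.044], [0.5563, -0.2653, 0.044]]
[[260.0, 81.0], [241.0, 85.0], [243.0, 251.0], [262.0, 252.0]]
```

View pics/g.png

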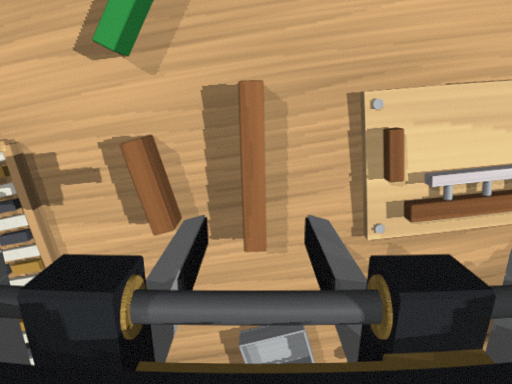

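The rail is the long bar at wrist (239–266, 80–251) and measures 189 mm; the offcut is at (150,185). Centre is about (.466, -.2345), yaw -0.13. Descending.

Emit:
drive_tool(
  moves=[
    [[0,-0.0025,0.04],-0.016],
    [[0,0,0.04],0],
    [[0,0,0.04],0],
    [[0,0,0.03],0],
    [[0,0,0],0],
  ],
)

```text
time: 9.35
position: [0.4654, -0.2294, 0.0206]
tool_rot: [3.138, -0.007, 3.018]
ft_force: [0.1, 0.8, 0.7]
opening: 0.0567
gripper_force: 0.0
```

Emit:
drive_tool(
  moves=[
    [[0,0,0.015],0],
    [[0,0,0.012],0],
    [[0,0,0.011],0],
    [[0,0,0],0],
  ],
)

```text
time: 9.75
position: [0.4672, -0.2313, -0.0142]
tool_rot: [3.141, -0.001, 3.016]
ft_force: [0.6, 0.5, 0.1]
opening: 0.0561
gripper_force: 0.0
```

Emit:
drive_tool(
  moves=[
    [[0,0,0],0],
    [[0,0,0],0],
    [[0,0,0],0],
    [[0,0,0],0],
    [[0,0,0],0],
  ],
  jaw=0,
  force=30,
)

```text
time: 10.25
position: [0.4679, -0.2321, -0.0131]
tool_rot: [-3.141, 0.001, 3.016]
ft_force: [0.1, -1.2, 3.6]
opening: 0.0258
gripper_force: 30.0
```

Emit:
drive_tool(
  moves=[
    [[0,0,0],0],
    [[0,0,0],0],
    [[0,0,-0.005],0],
  ],
)

```text
time: 10.55
position: [0.4672, -0.2315, -0.0089]
tool_rot: [3.141, -0.001, 3.016]
ft_force: [0.1, -0.2, -0.9]
opening: 0.0257
gripper_force: 29.9
```

Emit:
drive_tool(
  moves=[
    [[0,0,-0.03],0],
    [[0,0,-0.035],0],
    [[0,0,-0.035],0],
    [[0,0,0],0.1],
    [[0,0,0],0.14],
  ],
)

```text
time: 11.05
position: [0.4678, -0.2317, 0.0925]
tool_rot: [3.142, 0.001, 2.772]
ft_force: [0.9, 0.7, -2.9]
opening: 0.026
gripper_force: 29.9
```

Emit:
drive_tool(
  moves=[
    [[0,0,0],0.14],
    [[0,0,0],0.14],
    [[0,0,0],0.14],
    [[0,0,0],0.14],
    [[0,0,0],0.14],
  ],
)

```text
time: 11.55
position: [0.4674, -0.2315, 0.0914]
tool_rot: [-3.141, -0.001, 2.07]
ft_force: [-0.2, -0.0, -1.1]
opening: 0.0256
gripper_force: 29.9
```

Emit:
drive_tool(
  moves=[
    [[0,0,0],0.14],
    [[0,0,0],0.14],
    [[0,0,0],0.14],
    [[0,0,0],0.13],
    [[0,0,0],0],
  ],
)

```text
time: 12.05
position: [0.4674, -0.2315, 0.0914]
tool_rot: [-3.141, -0.001, 1.524]
ft_force: [-0.9, 0.0, -1.8]
opening: 0.0258
gripper_force: 29.9
```

Emit:
drive_tool(
  moves=[
    [[0.034,0,0],0],
    [[0.034,0,0],0],
    [[0.034,0,0],0],
    [[0.034,0,0],0],
    [[0.034,0,0],0],
  ],
)

```text
time: 12.55
position: [0.475, -0.0606, 0.0916]
tool_rot: [-3.141, -0.0, 1.53]
ft_force: [-0.1, 0.3, -1.1]
opening: 0.0257
gripper_force: 29.9
```

Emit:
drive_tool(
  moves=[
    [[0.034,-0.003,0],0],
    [[0.034,-0.003,0],0],
    [[0.034,0,0],0],
    [[0,0,0],0],
    [[0,0,0],0],
  ],
)

```text
time: 13.05
position: [0.4737, 0.0405, 0.0915]
tool_rot: [-3.141, 0.0, 1.53]
ft_force: [0.2, 0.1, -0.8]
opening: 0.0255
gripper_force: 29.9
```

Run:
```python
from h import *
import pickle
D={n:env.get_image(n) for n in("wrist","side","scene")}
pickle.dump(D,open("hh.pkl","wb"));P=env.state()["position"];print(P)
print("side TCP",proj(D["side"],[P]),"scene",proj(D["scene"],[P]))
o=np.array([.506,.041]);y=-.045;R=np.array([[np.cos(y),-np.sin(y)],[np.sin(y),np.cos(y)]])
# predicted underside corners of rail when in the seat (z=.015) & now (z=P.z+.0135)
zz=P[2]+.0135
for n in("side","scene"):
    for z in(zz,zz+.044): print(n,round(z,3),[proj(D[n],[*(P[:2]+R@np.array(q)),z])[0].round(1).tolist() for q in((-.013,.095),(-.013,-.095),(.013,-.095),(.013,.095))])
a=D["side"]["pixels"][120:270,180:340];b=D["scene"]["pixels"][140:260,215:335]
cv2.imwrite("pics/h.png",np.hstack([cv2.resize(a,(448,420),interpolation=cv2.INTER_CUBIC),cv2.resize(b,(350,420),interpolation=cv2.INTER_CUBIC)]))
```

```text
[0.47384779 0.03936342 0.09151687]
side TCP [[260.15968685 192.75829177]] scene [[270.79021569 182.36587589]]
side 0.105 [[234.2, 173.8], [280.5, 210.2], [288.3, 205.4], [241.8, 169.9]]
side 0.149 [[233.1, 161.0], [280.6, 197.0], [288.6, 192.3], [240.8, 157.1]]
scene 0.105 [[288.2, 195.7], [261.4, 162.6], [255.1, 164.7], [281.4, 198.3]]
scene 0.149 [[289.0, 186.1], [261.5, 153.1], [255.0, 155.3], [282.0, 188.7]]
```

View pics/h.png

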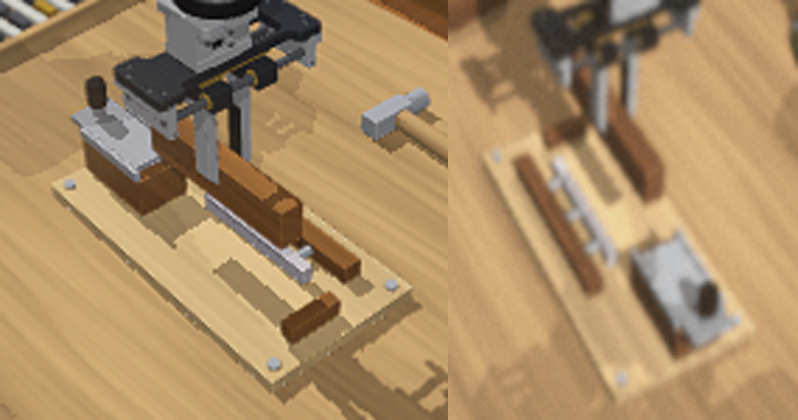

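The picture shows the rail level over the seat, with its -y end at side (278–288, 204–208), within a few mm of the prediction. It is clear of the pad, housing and end block. Lowering while watching force.

Emit:
drive_tool(
  moves=[
    [[0,0,0.025],0],
    [[0,0,0.015],0],
    [[0,0,0.005],0],
    [[0,0,0.005],0],
    [[0,0,0],0],
  ],
)

```text
time: 13.7
position: [0.4739, 0.0398, 0.0416]
tool_rot: [-3.141, 0.0, 1.526]
ft_force: [0.8, -0.1, -1.3]
opening: 0.0254
gripper_force: 29.9
```

Emit:
drive_tool(
  moves=[
    [[0,0,0.01],0],
    [[0,0,0.008],0],
    [[0,0,0.005],0],
    [[0,0,0.005],0],
    [[0,0,0],0],
  ],
)

```text
time: 14.2
position: [0.4735, 0.0402, 0.0129]
tool_rot: [-3.14, 0.0, 1.526]
ft_force: [-0.2, 0.3, -1.4]
opening: 0.0257
gripper_force: 29.9
```

Emit:
drive_tool(
  moves=[
    [[0,0,0.005],0],
    [[0,0,0.003],0],
    [[0,0,0],0],
  ],
)

```text
time: 14.5
position: [0.4737, 0.0402, 0.0052]
tool_rot: [-3.141, 0.0, 1.526]
ft_force: [-0.3, 0.6, -1.0]
opening: 0.0259
gripper_force: 29.9
```

Emit:
drive_tool(
  moves=[
    [[0,0,0.002],0],
    [[0,0,0],0],
  ],
)

```text
time: 14.7
position: [0.4738, 0.0402, 0.0034]
tool_rot: [-3.141, 0.0, 1.526]
ft_force: [-0.3, 0.4, -1.1]
opening: 0.0254
gripper_force: 29.9
```

Emit:
drive_tool(
  moves=[
    [[0,0,0.0015],0],
    [[0,0,0],0],
  ],
)

```text
time: 14.9
position: [0.4739, 0.0402, 0.002]
tool_rot: [3.141, -0.0, 1.526]
ft_force: [-0.1, -0.6, -1.6]
opening: 0.0258
gripper_force: 29.9
```

Emit:
drive_tool(
  moves=[
    [[0,0,0.001],0],
    [[0,0,0],0],
  ],
)

```text
time: 15.1
position: [0.474, 0.0402, 0.0019]
tool_rot: [3.141, 0.0, 1.526]
ft_force: [-5.7, -0.6, 12.0]
opening: 0.0255
gripper_force: 30.0
```

Emit:
drive_tool(
  moves=[
    [[0,0,0.001],0],
    [[0,0,0],0],
  ],
)

```text
time: 15.3
position: [0.4738, 0.0402, 0.0016]
tool_rot: [-3.141, 0.0, 1.526]
ft_force: [-14.3, 0.3, 27.6]
opening: 0.0258
gripper_force: 30.0
```

Emit:
drive_tool(
  moves=[
    [[0,0,-0.0015],0],
    [[0,0,0],0],
  ],
)

```text
time: 15.5
position: [0.4741, 0.0402, 0.0018]
tool_rot: [3.141, -0.0, 1.526]
ft_force: [-0.7, -0.1, -0.6]
opening: 0.0257
gripper_force: 30.0
```

Emit:
drive_tool(
  moves=[
    [[0,0,0],0],
    [[0,0,0],0],
    [[0,0,0],0],
  ],
  jaw=0.36,
)

```text
time: 15.8
position: [0.4739, 0.0402, 0.0015]
tool_rot: [-3.141, 0.0, 1.526]
ft_force: [-1.0, 0.2, -0.1]
opening: 0.0338
gripper_force: 0.0
```

Emit:
drive_tool(
  moves=[
    [[0,0,-0.01],0],
    [[0,0,-0.02],0],
    [[0,0,-0.035],0],
    [[0,0,-0.04],0],
    [[0,0,-0.04],0],
  ],
)

```text
time: 16.3
position: [0.4736, 0.0402, 0.1488]
tool_rot: [3.141, -0.0, 1.526]
ft_force: [0.3, -0.1, 0.4]
opening: 0.0338
gripper_force: 0.0
```

Emit:
drive_tool(
  moves=[
    [[0,0,-0.025],0],
    [[0,0,0],0],
  ],
)

```text
time: 16.5
position: [0.4754, 0.0402, 0.1757]
tool_rot: [3.135, -0.0, 1.526]
ft_force: [-0.0, -0.5, -0.8]
opening: 0.0338
gripper_force: 0.0
```

Run:
```python
from h import *
import pickle
s=env.state();print(s["position"],s["tool_rot"],s["opening"])
D={n:env.get_image(n) for n in("wrist","side","scene")};pickle.dump(D,open("i.pkl","wb"))
o=np.array([.506,.041]);y=-.045;R=np.array([[np.cos(y),-np.sin(y)],[np.sin(y),np.cos(y)]])
for n in D:
    im=D[n];p=im["pixels"];hsv=cv2.cvtColor(p,cv2.COLOR_BGR2HSV)
    m=cv2.inRange(hsv,(3,100,40),(14,255,255))
    for c in cv2.findContours(m,cv2.RETR_EXTERNAL,cv2.CHAIN_APPROX_NONE)[0]:
        if cv2.contourArea(c)<100: continue
        bx=cv2.boxPoints(cv2.minAreaRect(c));X=plane(im,bx,.059)
        J=(X[:,:2]-o)@R*1e3
        if abs(J.mean(0)[0])<150 and abs(J.mean(0)[1])<150: print(n,cv2.contourArea(c),bx.round().tolist(),J.round().tolist())
```

```text
[0.47535661 0.04019756 0.17568213] [ 3.13508700e+00 -3.41136306e-04  1.52582702e+00] 0.033802574530314884
wrist 4730.0 [[234.0, 78.0], [281.0, 78.0], [281.0, 269.0], [234.0, 269.0]] [[-51.0, 96.0], [-5.0, 97.0], [-1.0, -110.0], [-55.0, -110.0]]
wrist 2997.5 [[305.0, 249.0], [312.0, 76.0], [334.0, 77.0], [327.0, 250.0]] [[25.0, -86.0], [25.0, 98.0], [47.0, 98.0], [50.0, -87.0]]
wrist 814.5 [[230.0, 53.0], [288.0, 53.0], [288.0, 70.0], [230.0, 70.0]] [[-55.0, 120.0], [1.0, 120.0], [2.0, 104.0], [-55.0, 104.0]]
side 353.0 [[254.0, 183.0], [260.0, 176.0], [309.0, 214.0], [304.0, 221.0]] [[4.0, 67.0], [38.0, 82.0], [34.0, -123.0], [4.0, -132.0]]
side 889.5 [[207.0, 176.0], [222.0, 158.0], [304.0, 227.0], [288.0, 245.0]] [[-80.0, 184.0], [6.0, 227.0], [-9.0, -146.0], [-80.0, -165.0]]
scene 227.5 [[237.0, 187.0], [242.0, 183.0], [268.0, 220.0], [263.0, 224.0]] [[69.0, -70.0], [42.0, -79.0], [45.0, 122.0], [69.0, 128.0]]
scene 374.0 [[247.0, 178.0], [256.0, 169.0], [291.0, 205.0], [281.0, 213.0]] [[17.0, -94.0], [-36.0, -122.0], [-56.0, 94.0], [-8.0, 115.0]]
```

Measured: the rail's +y end is at jig y of about +96 mm, with the housing just beyond and the end block at the other end. So the rail is seated, and I go back to the knob.

Emit:
drive_tool(
  moves=[
    [[0,0,0],-0.14],
    [[0,0,0],-0.143],
    [[0,0,0],-0.143],
    [[0,0,0],-0.143],
    [[0,0,0],-0.143],
  ],
  jaw=0.6,
)

```text
time: 17.15
position: [0.4733, 0.0402, 0.1702]
tool_rot: [-3.14, -0.002, 2.244]
ft_force: [-0.5, -1.2, 0.1]
opening: 0.0564
gripper_force: 0.0
```

Emit:
drive_tool(
  moves=[
    [[0,0,0],-0.143],
    [[0,0,0],-0.143],
    [[0,0,0],-0.143],
    [[0,0,0],-0.143],
    [[0,0,0],-0.143],
  ],
)

```text
time: 17.65
position: [0.4733, 0.0402, 0.1703]
tool_rot: [-3.141, -0.002, 2.959]
ft_force: [-0.5, 0.1, 0.2]
opening: 0.0562
gripper_force: 0.0
```

Emit:
drive_tool(
  moves=[
    [[0,0,0],-0.143],
    [[-0.006,0.0315,0],0],
    [[0,0.0315,0],0],
    [[0,0.0315,0],0],
    [[0,0.0315,0],0],
  ],
)

```text
time: 18.15
position: [0.485, 0.1668, 0.1702]
tool_rot: [-3.141, -0.002, 3.096]
ft_force: [-0.1, -0.7, 0.0]
opening: 0.0567
gripper_force: 0.0
```

Emit:
drive_tool(
  moves=[
    [[0,0.0315,0],0],
    [[0,0.0315,0],0],
    [[0,0.0315,0],0],
    [[0,0,0],0],
  ],
)

```text
time: 18.55
position: [0.489, 0.2627, 0.1697]
tool_rot: [-3.141, -0.003, 3.099]
ft_force: [-0.0, -0.7, -0.1]
opening: 0.0565
gripper_force: 0.0
```

Emit:
drive_tool(
  moves=[
    [[-0.0015,-0.002,0.035],0],
    [[0,0,0.03],0],
    [[0,0,0.025],0],
    [[0,0,0.015],0],
    [[0,0,0.01],0],
  ],
)

```text
time: 19.05
position: [0.4904, 0.2571, 0.0544]
tool_rot: [-3.14, -0.003, 3.095]
ft_force: [-0.2, -0.3, 0.1]
opening: 0.0566
gripper_force: 0.0
```

Emit:
drive_tool(
  moves=[
    [[0,0,0],0],
    [[0,0,0],0],
    [[0,0,0],0],
    [[0,0,0],0],
    [[0,0,0],0],
  ],
  jaw=0,
  force=30,
)

```text
time: 19.55
position: [0.4917, 0.2583, 0.0571]
tool_rot: [3.141, 0.001, 3.096]
ft_force: [0.9, 1.2, 2.4]
opening: 0.0211
gripper_force: 30.0
```

Emit:
drive_tool(
  moves=[
    [[0,-0.007,0],0],
    [[0,-0.007,0],0],
    [[0,-0.007,0],0],
    [[0,-0.007,0],0],
    [[0,-0.006,0],0],
  ],
)

```text
time: 20.05
position: [0.49, 0.2235, 0.0571]
tool_rot: [3.141, 0.001, 3.096]
ft_force: [-1.0, 1.4, 6.4]
opening: 0.0214
gripper_force: 30.0
```

Emit:
drive_tool(
  moves=[
    [[0,-0.002,0],0],
    [[0,0,0],0],
  ],
)

```text
time: 20.25
position: [0.4899, 0.2212, 0.057]
tool_rot: [-3.141, 0.0, 3.095]
ft_force: [-2.0, -1.2, 7.2]
opening: 0.0215
gripper_force: 30.0
```

Emit:
drive_tool(
  moves=[
    [[0,-0.0015,0],0],
    [[0,0,0],0],
  ],
)

```text
time: 20.45
position: [0.4899, 0.22, 0.0571]
tool_rot: [3.142, 0.001, 3.095]
ft_force: [-1.1, -0.0, 6.7]
opening: 0.0214
gripper_force: 30.0
```

Emit:
drive_tool(
  moves=[
    [[0,-0.0015,0],0],
    [[0,0,0],0],
  ],
)

```text
time: 20.65
position: [0.4899, 0.2197, 0.0571]
tool_rot: [3.139, 0.001, 3.096]
ft_force: [-0.7, 9.2, 3.0]
opening: 0.0212
gripper_force: 30.0
```

The stop is at .2197, exactly 40 mm from the out stop (.2599), so the slide is fully home. Release and lift.

Emit:
drive_tool(
  moves=[
    [[0,-0.0005,0],0],
    [[0,0.0005,0],0],
  ],
)

```text
time: 20.85
position: [0.4899, 0.2197, 0.0571]
tool_rot: [3.14, 0.001, 3.096]
ft_force: [0.4, 7.2, 4.1]
opening: 0.0214
gripper_force: 30.0
```

Emit:
drive_tool(
  moves=[
    [[0,0,0],0],
    [[0,0,0],0],
    [[0,0,0],0],
  ],
  jaw=0.6,
)

```text
time: 21.15
position: [0.4894, 0.2186, 0.0563]
tool_rot: [-3.141, -0.001, 3.096]
ft_force: [0.5, -0.2, 0.1]
opening: 0.0419
gripper_force: 0.0
```

Emit:
drive_tool(
  moves=[
    [[0,0,-0.03],0],
    [[0,0,-0.035],0],
    [[0,0,-0.035],0],
    [[0,0,-0.02],0],
    [[0,0,0],0],
  ],
)

```text
time: 21.65
position: [0.4906, 0.2192, 0.1791]
tool_rot: [3.14, 0.004, 3.096]
ft_force: [0.5, 1.2, 0.1]
opening: 0.0562
gripper_force: 0.0
```

Run:
```python
from h import *
import pickle
s=env.state();print(s["position"],s["tool_rot"],s["opening"])
D={n:env.get_image(n) for n in("wrist","side","scene")};pickle.dump(D,open("j.pkl","wb"))
A=pickle.load(open("a.pkl","rb"))
for I in(A,D):
    g=I["side"]["pixels"][146:172,208:234].max(2)
    n,l,st,c=cv2.connectedComponentsWithStats((g<75).astype(np.uint8));i=1+np.argmax(st[1:,4]);print("knob",st[i],plane(I["side"],[c[i]+[208,146]],.098))
o=np.array([.506,.0397]);y=-.045;R=np.array([[np.cos(y),-np.sin(y)],[np.sin(y),np.cos(y)]])
im=D["wrist"];p=im["pixels"];hsv=cv2.cvtColor(p,cv2.COLOR_BGR2HSV);m=cv2.inRange(hsv,(3,100,40),(14,255,255))
j=lambda uv,z:((plane(im,uv,z)[:,:2]-o)@R*1e3).round(1).tolist()
for jy in(-60,-30,0,30,60):
    x,_=proj(im,[*(o+R@np.array([-.03,jy/1e3])),.059])[0];x=int(x)
    if 0<=x<512:
        r=np.where(m[:,x])[0]; seg=np.split(r,np.where(np.diff(r)>2)[0]+1); print(jy,x,[(q[0],q[-1],j([(x,q[0]),(x,q[-1]+1)],.059)) for q in seg if len(q)>5])
# pad front edge: light grey bar
```

```text
[0.49064659 0.21921639 0.179065  ] [3.14007705 0.00408833 3.0955608 ] 0.05623084851988262
knob [10  7  8 12 71] [[0.48852909 0.22223893 0.098     ]]
knob [11  8  7 11 70] [[0.48828757 0.21954039 0.098     ]]
-60 35 [(np.int64(150), np.int64(176), [[-49.8, -57.6], [-19.9, -62.6]]), (np.int64(214), np.int64(229), [[23.1, -70.2], [42.6, -73.9]])]
-30 61 [(np.int64(150), np.int64(176), [[-49.4, -27.6], [-19.8, -31.9]]), (np.int64(210), np.int64(230), [[18.1, -37.8], [43.4, -41.9]])]
0 87 [(np.int64(151), np.int64(176), [[-47.9, 1.4], [-19.7, -2.1]]), (np.int64(211), np.int64(230), [[19.1, -7.3], [43.0, -10.6]])]
30 114 [(np.int64(149), np.int64(176), [[-49.8, 31.3], [-19.6, 28.1]]), (np.int64(211), np.int64(231), [[18.9, 23.9], [43.8, 20.9]])]
60 142 [(np.int64(149), np.int64(176), [[-49.5, 61.4], [-19.5, 58.9]]), (np.int64(212), np.int64(231), [[19.9, 55.4], [43.6, 53.2]])]
```

Emit:
drive_tool(
  moves=[
    [[0.008,-0.0298,0],0],
    [[0.008,-0.0298,0],0],
    [[0.008,-0.0298,0],0],
    [[0.008,-0.0298,0],0],
    [[0.008,-0.0298,0],0],
  ],
  jaw=1,
)

```text
time: 22.3
position: [0.4416, 0.0709, 0.175]
tool_rot: [-3.141, -0.003, 3.096]
ft_force: [0.6, -0.9, -0.2]
opening: 0.0924
gripper_force: 0.0
```

Emit:
drive_tool(
  moves=[
    [[0.008,-0.0298,0],0],
    [[0,0,0],0],
    [[0,0,0.035],0],
    [[0,0,0.035],0],
    [[0,0,0],0],
  ],
)

```text
time: 22.8
position: [0.4308, 0.043, 0.1023]
tool_rot: [-3.141, -0.008, 3.096]
ft_force: [0.2, 0.6, 0.4]
opening: 0.0941
gripper_force: 0.0
```

Emit:
drive_tool(
  moves=[
    [[0,0,0.03],0],
    [[0,0,0.03],0],
    [[0,0,0.025],0],
    [[0,0,0.015],0],
    [[0,0,0],0],
  ],
)

```text
time: 23.3
position: [0.4328, 0.043, 0.0058]
tool_rot: [-3.141, -0.003, 3.096]
ft_force: [-0.4, -0.4, 0.3]
opening: 0.094
gripper_force: 0.0
```

Emit:
drive_tool(
  moves=[
    [[0,0,0.005],0],
    [[0,0,0.005],0],
    [[0,0,0],0],
  ],
)

```text
time: 23.6
position: [0.4336, 0.0428, -0.0033]
tool_rot: [-3.142, 0.0, 3.096]
ft_force: [-0.2, -0.4, 0.3]
opening: 0.0942
gripper_force: 0.0
```

Emit:
drive_tool(
  moves=[
    [[0,0,0.004],0],
    [[0,0,0.004],0],
    [[0,0,0],0],
  ],
)

```text
time: 23.9
position: [0.4332, 0.0427, -0.0119]
tool_rot: [-3.142, -0.001, 3.096]
ft_force: [-0.5, 0.4, 1.0]
opening: 0.0941
gripper_force: 0.0
```

Emit:
drive_tool(
  moves=[
    [[-0.006,0,0],0],
    [[-0.006,0,0],0],
    [[0,0,0],0],
  ],
)

```text
time: 24.2
position: [0.4465, 0.0421, -0.0113]
tool_rot: [3.142, 0.001, 3.096]
ft_force: [-0.4, -0.3, 0.4]
opening: 0.0937
gripper_force: 0.0
```

Emit:
drive_tool(
  moves=[
    [[-0.004,0,0],0],
    [[-0.004,0,0],0],
    [[-0.004,0,0],0],
    [[-0.004,0,0],0],
    [[0,0,0],0],
  ],
)

```text
time: 24.7
position: [0.462, 0.0414, -0.0114]
tool_rot: [3.142, 0.0, 3.096]
ft_force: [-1.1, 0.0, -0.5]
opening: 0.0938
gripper_force: 0.0
```

Emit:
drive_tool(
  moves=[
    [[-0.003,0,0],0],
    [[-0.003,0,0],0],
    [[0,0,0],0],
  ],
)

```text
time: 25.0
position: [0.4678, 0.0412, -0.0114]
tool_rot: [-3.142, 0.0, 3.096]
ft_force: [-0.3, -0.5, -0.6]
opening: 0.0941
gripper_force: 0.0
```

Emit:
drive_tool(
  moves=[
    [[-0.002,0,0],0],
    [[0,0,0],0],
  ],
)

```text
time: 25.2
position: [0.4696, 0.0411, -0.0114]
tool_rot: [3.142, 0.0, 3.096]
ft_force: [0.8, 0.5, 1.0]
opening: 0.0941
gripper_force: 0.0
```

Emit:
drive_tool(
  moves=[
    [[-0.002,0,0],0],
    [[0,0,0],0],
  ],
)

```text
time: 25.4
position: [0.4714, 0.041, -0.0115]
tool_rot: [3.142, -0.0, 3.096]
ft_force: [-0.7, -1.4, 0.7]
opening: 0.0938
gripper_force: 0.8
```

Emit:
drive_tool(
  moves=[
    [[-0.002,0,0],0],
    [[0,0,0],0],
  ],
)

```text
time: 25.6
position: [0.473, 0.0409, -0.0115]
tool_rot: [3.142, -0.001, 3.096]
ft_force: [-4.7, 0.7, 3.3]
opening: 0.0941
gripper_force: 2.5
```

Emit:
drive_tool(
  moves=[
    [[-0.002,0,0],0],
    [[0,0,0],0],
  ],
)

```text
time: 25.8
position: [0.4745, 0.0409, -0.0116]
tool_rot: [-3.142, -0.002, 3.096]
ft_force: [-8.5, 0.3, 6.0]
opening: 0.0941
gripper_force: 4.3
```

Emit:
drive_tool(
  moves=[
    [[0,0,-0.0004],0],
    [[-0.0015,0,0],0],
    [[0,0,0],0],
  ],
)

```text
time: 26.1
position: [0.4756, 0.0408, -0.0115]
tool_rot: [-3.142, -0.003, 3.096]
ft_force: [-8.5, 0.1, 4.9]
opening: 0.0941
gripper_force: 4.5
```

Emit:
drive_tool(
  moves=[
    [[0,0,0],0],
    [[0,0,0],0],
  ],
)

```text
time: 26.3
position: [0.4756, 0.0408, -0.0115]
tool_rot: [-3.142, -0.003, 3.096]
ft_force: [-8.7, 1.5, 3.7]
opening: 0.0937
gripper_force: 4.3
```

Run:
```python
from h import *
import pickle
F=[]
D={}
for k in range(3): s=env.state();F.append(s["ft_force"]);D["scene"]=env.get_image("scene")
D["wrist"]=env.get_image("wrist");D["side"]=env.get_image("side");pickle.dump(D,open("k.pkl","wb"))
print(np.mean(F,0).round(1),s["position"].round(4))
A=pickle.load(open("j.pkl","rb"))
o=np.array([.506,.0397]);y=-.045;R=np.array([[np.cos(y),-np.sin(y)],[np.sin(y),np.cos(y)]])
# pad top front/back edges: profile across jig x at z=.036 in scene+side, before/after
xs=np.arange(-10,36,1.)
for n in("side","scene"):
    for jy in(-60,-55,-15,15,55,65):
        for L,I in(("j",A),("k",D)):
            im=I[n];uv=proj(im,[[*(o+R@np.array([x/1e3,jy/1e3])),.036] for x in xs]).astype(np.float32)
            v=cv2.remap(im["pixels"].astype(np.float32),uv[:,:1],uv[:,1:],cv2.INTER_LINEAR)[:,0]
            b=v[:,0]/(v[:,2]+1)  # blue/red: metal high, wood low
            mk=b>.8; print(n,jy,L,xs[mk].min() if mk.any() else None,xs[mk].max() if mk.any() else None,mk.sum())
```

```text
[-8.9  0.3  3.5] [ 0.4756  0.0408 -0.0115]
side -60 j -3.0 26.0 30
side -60 k 22.0 26.0 5
side -55 j -2.0 29.0 32
side -55 k 22.0 29.0 8
side -15 j -3.0 13.0 17
side -15 k -10.0 17.0 28
side 15 j -2.0 13.0 16
side 15 k 4.0 35.0 32
side 55 j -1.0 13.0 15
side 55 k 18.0 25.0 8
side 65 j -2.0 13.0 16
side 65 k -10.0 25.0 10
scene -60 j -1.0 17.0 19
scene -60 k 4.0 22.0 19
scene -55 j -1.0 18.0 20
scene -55 k 4.0 23.0 20
scene -15 j 1.0 18.0 18
scene -15 k 5.0 23.0 19
scene 15 j 0.0 30.0 31
scene 15 k 4.0 31.0 28
scene 55 j -1.0 33.0 35
scene 55 k 5.0 33.0 29
scene 65 j -1.0 27.0 29
scene 65 k 5.0 30.0 26
```

The scene view shows the pad moved in about 4.9 mm evenly along its length, at about 9 N. I need about 1.6 mm more.

Emit:
drive_tool(
  moves=[
    [[0,0,-0.0003],0],
    [[-0.001,0,0],0],
    [[-0.0008,0,0],0],
    [[0,0,0],0],
    [[0,0,0],0],
  ],
)

```text
time: 27.05
position: [0.4768, 0.0407, -0.0114]
tool_rot: [-3.141, -0.004, 3.096]
ft_force: [-10.7, 0.8, 3.5]
opening: 0.0941
gripper_force: 5.5
```

Run:
```python
from h import *
import pickle
A=pickle.load(open("j.pkl","rb"));F=[];C=[]
o=np.array([.506,.0397]);y=-.045;R=np.array([[np.cos(y),-np.sin(y)],[np.sin(y),np.cos(y)]])
for k in range(4): s=env.state();F.append(s["ft_force"]);C.append(env.get_image("scene"))
print(np.mean(F,0).round(1),s["position"].round(4),s["time"])
xs=np.arange(-10,30,.5)
for jy in(-65,-60,-55,-50,-15,55,60,65):
    r=[]
    for im in(A["scene"],C[-1]):
        uv=proj(im,[[*(o+R@np.array([x/1e3,jy/1e3])),.036] for x in xs]).astype(np.float32)
        v=cv2.remap(im["pixels"].astype(np.float32),uv[:,:1],uv[:,1:],cv2.INTER_LINEAR)[:,0]
        r.append(xs[(v[:,0]/(v[:,2]+1))>.8].min())
    print(jy,r,r[1]-r[0])
im=env.get_image("side");g=im["pixels"][146:172,208:234].max(2)
n,l,st,c=cv2.connectedComponentsWithStats((g<75).astype(np.uint8));i=1+np.argmax(st[1:,4]);print("knob",st[i],plane(im,[c[i]+[208,146]],.098))
```

```text
[-10.7   0.8   2.8] [ 0.4768  0.0407 -0.0114] 27.2
-65 [np.float64(-1.0), np.float64(5.0)] 6.0
-60 [np.float64(-1.0), np.float64(5.5)] 6.5
-55 [np.float64(-1.0), np.float64(5.0)] 6.0
-50 [np.float64(-1.5), np.float64(5.5)] 7.0
-15 [np.float64(0.5), np.float64(5.5)] 5.0
55 [np.float64(-1.5), np.float64(5.0)] 6.5
60 [np.float64(-1.0), np.float64(5.5)] 6.5
65 [np.float64(-1.0), np.float64(6.0)] 7.0
knob [11  7  7 12 71] [[0.48856575 0.21983222 0.098     ]]
```

```bash
python3 -c "
from workcell import env
print(env.finish_job())"
```

```text
the job is handed in; nothing more can be done
None
```

The job is handed in at about 27 s, with the slide home over the seated rail and the arm still pushing the rail square against the pad at about 10.7 N, roughly 6.3 mm in; the bystanders were left alone.

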